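# Park the paint jar at the top of the sloping rack

## Robot

A 6-joint arm with a two-finger parallel gripper is mounted at the origin on a cart in front of the work surface, level with it; the furniture and walls round the work are solid. World frame = base frame: x ahead of the robot, y to its left, z up, the work surface at z = 0. Lengths are in m, angles in rad, forces in N, time in s.
With the tool pointing down it reaches from about 0.425 to 0.925 m from the base axis. Payload 12.5 kg.
Tool frame: the origin (TCP) lies on the centre line of the jaws, within the pads' length; the fingertips stand bot.tip_reach ahead of it and the grasp point (between the pads) lies 3 mm ahead of it (bot.tip_reach is the distance from the TCP to the fingertips, in m); z points along the fingers, y is the line along which they close (so a half turn about z gives the same grasp; the last joint's range is limited). The gripper opens to 85 mm and grips with 20 to 120 N. Pads are 22 mm wide; open, the fingers measure 114 mm over their backs; the gripper's body (76 mm by 85 mm) begins 54 mm behind the grasp point. The pads swing forward as they close: fully open they stand 13 mm farther back than shut.
Start: joints at [1.071, 0.491, 1.559, -0, 1.092, -0.106], TCP at [0.24, 0.577, 0.253] pointing down, gripper open.
Joint ranges: [-3.1, 3.1], [-0.84, 2.19], [0.05, 2.79], [-1.13, 4.28], [0.06, 2.93], [-2.69, 2.69]. Speed limits (rad/s): [2.22, 2.22, 2.79, 3.14, 3.14, 3.14].

## Interface

Orientations are given as a 3x3 rotation matrix whose columns are the frame's x, y, z axes.
In Python, from cell import bot gives the robot as it stands.
- The arm moves only by the tool play_rows, never from a script. Its argument "moves" is a list of rows, each a list of 5 numbers: the closure in counts, from 0 (fully open) to 255 (shut), then the shift along the tool's x, y, z in m, then the turn about the tool's z in rad. In form: [[grip, dx, dy, dz, turn], ...]. A call has 1 to 12 rows; each row is the pose to reach, as a shift and turn from the pose commanded when the call began, along the tool's axes at that moment; what a row does not reach only later rows make up. A row lasts 1/8 s, in which the tool goes at most 62.5 mm and 10.7 degrees, less where a joint would pass 70% of its speed; a pose out of reach is approached as far as the arm can. A call with a gripper value outside its range is refused whole. The fingers move at their own pace and stop on an object; "squeeze" is the grip in N (left out, the last holds). Time passes only in rows, so rows that repeat a pose let the fingers close. It gives the time, the measured TCP pose, the force, the opening and the grip force at its end, in the units of the state.
- bot.state(): the state, without advancing time (a new reading comes with each control period).
- bot.get_image(name): name is "side" or "top"; returns a dict with "image" (480x640x3 uint8, blue, green, red), "fov_y" (degrees; the focal length in pixels is half the picture's height over the tangent of half this angle, whatever the lens; pixels are square), "cx", "cy" (the principal point, pixels), "T" (4x4, takes a point from camera to world coordinates). Camera axes: x right, y up, looking along -z (the intrinsics and any distortion apply to the point x, -y, -z); pixel columns grow to the right and rows downward; lengths in m; the calibration is good to about 2 mm. A picture is of the moment at which its call begins. There is no depth.
- bot.sign_off(): hands the job in; it is judged then, once.
The state is a dict: "t": time; "joints": joint angles; "joint_vel": joint speeds; "tau": joint torques, N m; "tcp_pos": TCP position; "eef_rot": TCP orientation; "force": force on the tool from outside, world axes, zero at the start; "wrist_torque": the same for the moment, N m; "opening": finger opening in m; "grasp_force": force on a finger pad.
Only numpy, scipy, OpenCV 4.12 (cv2) and the standard library are available. Lean on these libraries where they do the work, as an engineer would, in place of code of your own. Each camera call takes 0.05 s, during which the arm holds its last target. There are 200 camera calls.

## Task

In the small two-lane wooden rack a lidded paint jar and an empty cardboard core lie on their sides at the low end, one in each lane. Using the fingers only to push, roll the jar up its sloping lane, over the crest and into the hollow behind it, against the end stop, so that it stays there and does not roll back. Roll it gently without flicking it, do not pick it up or tip it on end, and leave the core, the two cups beside the rack and the tape roll behind it where they are.

Things in the scene. Friction and masses are not known exactly. Their poses are not given: they have to be found in the camera images.
- jar_center (a point): centre of the paint jar: smooth plastic, white screw lid, radius 26.8 mm, 62 mm long, about 0.11 kg, lying on its side across one lane of the rack (which lane varies), against the low rail, centre at x = -0.083, z = 0.046 in the rack's frame. This frame's z runs along the jar's axis to the lid. It rolls freely: let go on the slope it rolls back down; past the crest it rolls on to the stop.
- core_center (a point): centre of the empty cardboard core: an open brown tube 54 mm in diameter and 62 mm long, lying in the other lane in the same way. It stays where it is.
- rack: wooden rack fixed to the desk, 213 mm long, 170 mm wide; origin in its middle at desk level, z up, +x uphill along the lanes (away from the robot), +y left. Two lanes, centre lines at y = +0.041 and -0.041, each 76 mm clear between walls 20 mm above the floor. Low end open, with a steel rail 8 mm thick across the floor at x = -0.100 (top 24 mm above the desk): fingers can enter over it.
- crest (a point): point on the rack's middle line at lane-floor height at the crest: x = 0.030, z = 0.0375 in the rack's frame. The lane floor rises evenly (9.7 degrees) from z = 0.014 at the low end (x = -0.108) to here, then falls to z = 0.0245 at the end stop.
- hollow (a point): point on the rack's middle line, x = 0.063, z = 0.058 in the rack's frame: level with the jar's centre when the jar rests in the hollow of its lane against the end stop (the jar's centre is then 41 mm to the side of this point). The stop's upright face is at x = 0.090; its board is 82 mm high.
- cup_l: upright paper paint cup beside the rack on its left (+y) side, about 54 mm wide and 55 mm high, loose; origin under its middle
- cup_r: upright paper paint cup (two nested) beside the rack on its right (-y) side, about 54 mm wide and 63 mm high, loose; origin under its middle
- tape: roll of masking tape lying flat behind the rack's end board, 101 mm in diameter, 24 mm high, loose; origin under its middle
There are look-alikes about, which are no part of the job. What is shaped like the part that bears jar_center but yellow is not meant.

How it is judged:
On the way:
1. the jar has left the low rail and is up in its lane (x of jar_center in the frame of rack above -0.05 m and z of jar_center in the frame of rack below 0.08 m and (y of jar_center in the frame of rack between 0.031 and 0.051 m or y of jar_center in the frame of rack between -0.051 and -0.031 m)), for 0.1 s.
At the end, for the whole second after the job is handed in: The jar lies on its side, at rest, in the hollow at the top of its lane, against the end stop to within about 8 mm; the core is within 20 mm of where it lay (x of jar_center in the frame of rack between 0.055 and 0.072 m and (y of jar_center in the frame of rack between 0.031 and 0.051 m or y of jar_center in the frame of rack between -0.051 and -0.031 m) and z of jar_center in the frame of rack between 0.05 and 0.065 m and angle between jar_center's own z axis and vertical between 1.4 and 1.74 rad and linear speed of jar below 0.01 m/s and distance of core_center from where it was at the start of the episode below 0.02 m); the robot touches nothing.
It fails at once if the jar is lifted more than about 15 mm clear of its lane (z of jar_center in the frame of rack above 0.08 m or (x of jar_center in the frame of rack below -0.03 m and z of jar_center in the frame of rack above 0.07 m)).
It fails at once if the jar is tipped on end (angle between jar_center's own z axis and vertical below 1 rad or angle between jar_center's own z axis and vertical above 2.14 rad).
It fails at once if the jar is flicked (faster than 0.6 m/s) (linear speed of jar above 0.6 m/s).
It fails at once if the core is moved out of its place (more than 20 mm) (distance of core_center from where it was at the start of the episode above 0.02 m).
It fails at once if a cup or the tape roll is moved more than 20 mm or a cup knocked over (distance of any of cup_l, cup_r, tape from where it was at the start of the episode above 0.02 m or angle between any of cup_l, cup_r's own z axis and vertical above 0.4 rad).
It also fails if it takes over 38 s, if anything falls off the work surface, if the arm or the gripper's body presses on something with over 40 N, if the wrist force passes 120 N, or if a joint passes its speed limit or range.

## Working session

There is one attempt and no reset: what is moved stays moved. The work goes in short steps, Python scripts to look and compute and a tool call to move; the robot and the scene stay as the last step left them, time stands still between calls to the robot, and variables do not carry over. Pictures are saved under pics/ and viewed, at most 10 in all, crops included, and the job is handed in when it is done.

Besides the shell and the picture viewer there is one more tool, called after "Call:" as name([rows], argument=value, ...), one row to a line, values as JSON. play_rows: Moves the arm, as the interface text tells. Its arguments: {"type":"object","properties":{"moves":{"type":"array","items":{"type":"array","items":{"type":"number"}}},"squeeze":{"type":"number"}},"required":["moves"]}

```bash
mkdir -p pics
python3 - <<'E'
from cell import bot
import cv2
s=bot.state(); print(s['t'],s['tcp_pos'],s['eef_rot'],s['opening'],bot.tip_reach)
for n in("top","side"):
    d=bot.get_image(n); cv2.imwrite(f"pics/{n}0.png",d["image"]); print(n,{k:v for k,v in d.items() if k!='image'})
E
```

```text
0.0 [0.23970299 0.57698669 0.25271338] [[-9.23451822e-01  3.83714041e-01 -5.16755042e-04]
 [ 3.83714378e-01  9.23451280e-01 -1.00488564e-03]
 [ 9.16093765e-05 -1.12624981e-03 -9.99999362e-01]] 0.08560524626678548 0.022
top {'fov_y': 48.61321996053752, 'cx': 319.6576971321978, 'cy': 244.48868422557106, 'T': array([[-5.51749886e-04,  9.94084218e-01, -1.08610606e-01,
         5.54122614e-01],
       [-9.99735794e-01,  1.94742899e-03,  2.29030351e-02,
        -8.79108003e-02],
       [ 2.29790572e-02,  1.08594548e-01,  9.93820500e-01,
         9.11692808e-01],
       [ 0.00000000e+00,  0.00000000e+00,  0.00000000e+00,
         1.00000000e+00]])}
side {'fov_y': 46.02964670466263, 'cx': 318.93909846398395, 'cy': 234.4757358717232, 'T': array([[ 0.98744287,  0.10536895, -0.1177029 ,  0.52014666],
       [-0.15796098,  0.64809598, -0.74499659, -0.83030212],
       [-0.00221673,  0.75423404,  0.65660194,  0.68995976],
       [ 0.        ,  0.        ,  0.        ,  1.        ]])}
```

View pics/top0.png

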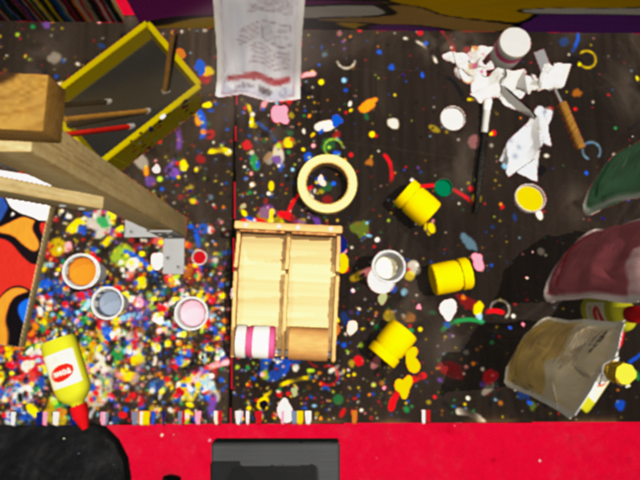

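View pics/side0.png

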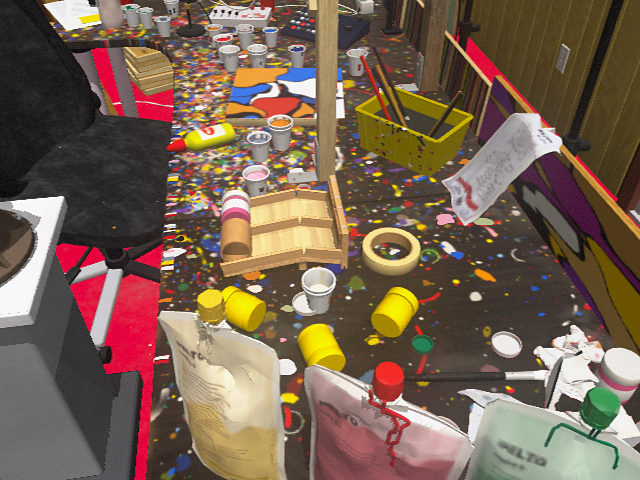

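The top view shows the rack at about (233–342, 220–360). The jar (white and magenta) is in the left lane at (256,341), the core in the right lane at (310,343), cups at (191,312) and (387,268), and the tape at (327,183). A wooden post stands left of the rack. Next, an enlarged crop.

```bash
python3 - <<'E'
import cv2
i=cv2.imread("pics/top0.png")[205:375,165:415]
cv2.imwrite("pics/top0c.png",cv2.resize(i,None,fx=3.2,fy=3.2,interpolation=cv2.INTER_CUBIC))
E
cat > h.py <<'E'
import numpy as np
def ray(d,u,v):
    f=240/np.tan(np.radians(d["fov_y"]/2)); T=d["T"]
    return T[:3,3],T[:3,:3]@np.array([(u-d["cx"])/f,-(v-d["cy"])/f,-1])
def atz(d,u,v,z):
    o,r=ray(d,u,v); return o+r*(z-o[2])/r[2]
def proj(d,p):
    f=240/np.tan(np.radians(d["fov_y"]/2)); T=d["T"]
    q=T[:3,:3].T@(np.asarray(p)-T[:3,3]); return d["cx"]+f*q[0]/-q[2], d["cy"]-f*q[1]/-q[2]
E
```

```text
(no output)
```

View pics/top0c.png

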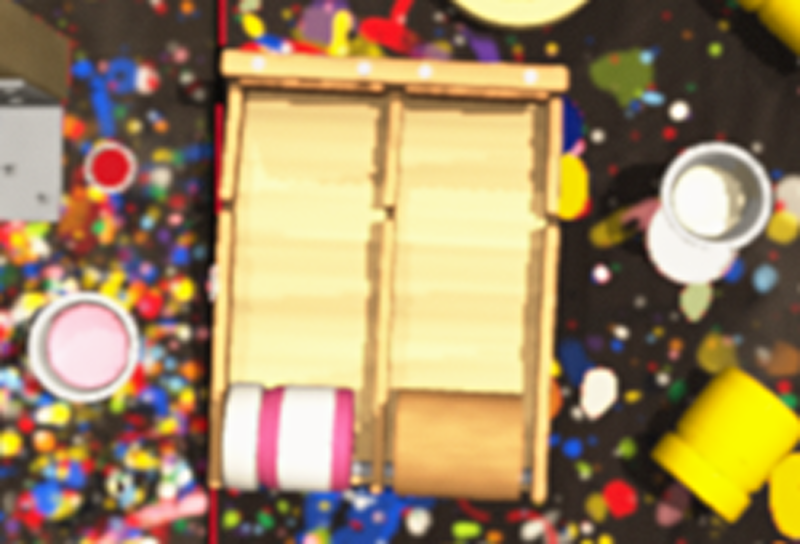

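The crop shows the end board's top front edge running (224,77)–(568,90). The wall low ends are at (213,487) and (541,502). The jar spans columns 222–354 and rows 384–490, and the core spans 390–523 and 390–500. The cups' rims are centred at (85,347) and (717,197).

Run:
```python
from cell import bot
from h import *
import cv2
d=bot.get_image("top"); s=bot.get_image("side")
P=lambda u,v,z: atz(d,165+u/3.2,205+v/3.2,z).round(4)
A,B=P(224,77,.082),P(568,90,.082); C,D=P(213,487,.034),P(541,502,.034)
print("board",A,B,np.linalg.norm(A-B)); print("low",C,D,np.linalg.norm(C-D))
for a,b in((A,B),(C,D)): print("yaw",np.arctan2(-(b-a)[0]*-1,-(b-a)[1]))
up=(A+B-C-D)[:2]/2; print("len",np.linalg.norm(up),"yaw",np.arctan2(up[1],up[0]))
print("jar",P(288,437,.056),"core",P(457,445,.056),"cupL",P(85,347,.055),"cupR",P(717,197,.063))
print("jar len",np.linalg.norm(P(222,437,.046)-P(354,438,.046)))
# post
print(atz(d,185,235,0),atz(d,185,235,.3))
# fit of rack pose
from scipy.optimize import least_squares
pts=[(.090,.085,.082),(.090,-.085,.082),(-.1065,.085,.034),(-.1065,-.085,.034)]
px=[(224,77),(568,90),(213,487),(541,502)]
def W(q,p):
    c,n=np.cos(q[2]),np.sin(q[2]); return np.array([q[0]+c*p[0]-n*p[1],q[1]+n*p[0]+c*p[1],p[2]])
r=least_squares(lambda q:np.ravel([np.array(proj(d,W(q,p)))-(165+u/3.2,205+v/3.2) for p,(u,v) in zip(pts,px)]),[.5,0,0])
print("rack",r.x,r.fun.round(2))
im=s["image"].copy()
J=[(x,.041,z) for x,z in((-.083,.046),(.063,.058))]+[(.09,.085,.082),(.09,-.085,.082),(-.1065,.085,.034),(-.1065,-.085,.034),(.03,0,.0375)]
im=cv2.resize(im[150:300,180:380],None,fx=4,fy=4,interpolation=cv2.INTER_CUBIC)
for p in J:
    u,v=proj(s,W(r.x,p)); cv2.circle(im,(int((u-180)*4),int((v-150)*4)),4,(255,0,255),-1)
cv2.imwrite("pics/side0c.png",im)
```

```text
board [0.6689 0.0259 0.082 ] [ 0.6629 -0.1431  0.082 ] 0.16910647533432896
low [0.4663 0.0346 0.034 ] [ 0.4583 -0.1314  0.034 ] 0.16619265928433782
yaw -0.035488053163673663
yaw -0.04815551305991553
len 0.20385534086699822 yaw -0.050056382101522336
jar [ 0.4927 -0.0051  0.056 ] core [ 0.4886 -0.0887  0.056 ] cupL [0.537  0.0962 0.055 ] cupR [ 0.6115 -0.2188  0.063 ]
jar len 0.06590371764931019
[0.66971852 0.12269707 0.        ] [0.63168074 0.05339482 0.3       ]
rack [ 0.57237593 -0.05388962 -0.04648165] [-0.61  1.69 -0.03  2.87 -0.83 -2.29  1.48 -2.32]
```

View pics/side0c.png

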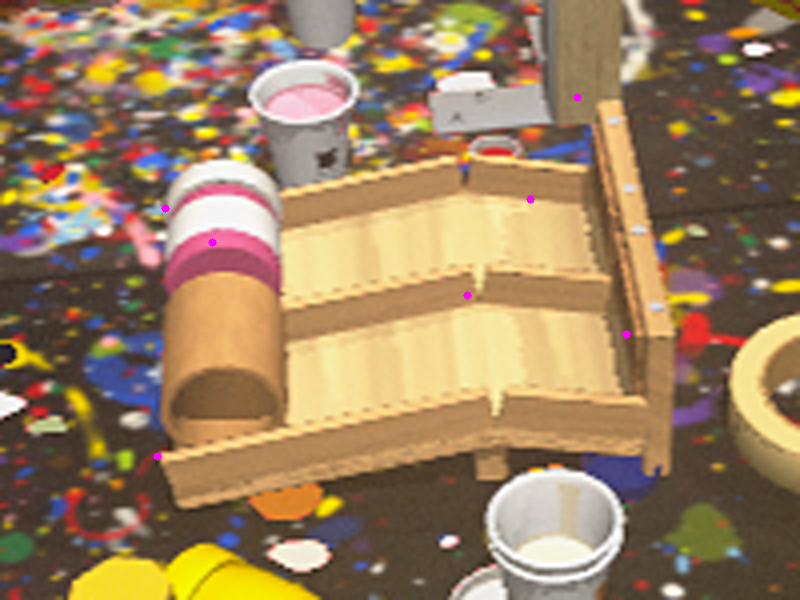

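The side crop shows the projected points falling about 4–5 px short of the board's true corners, (597,103) and (643,335). The wall's low end is cut square to the slope, so its top corner is nearer x = -0.1115. I'll refit with both cameras.

Run:
```python
from cell import bot
from h import *
import cv2
d=bot.get_image("top"); s=bot.get_image("side")
from scipy.optimize import least_squares
pts=[(.090,.085,.082),(.090,-.085,.082),(-.1115,.085,.034),(-.1115,-.085,.034)]
T=[(165+u/3.2,205+v/3.2) for u,v in[(224,77),(568,90),(213,487),(541,502)]]
S=[(180+u/4,150+v/4) for u,v in[(597,103),(643,335),None or (np.nan,0),(160,455)]]
def W(q,p):
    c,n=np.cos(q[2]),np.sin(q[2]); return np.array([q[0]+c*p[0]-n*p[1],q[1]+n*p[0]+c*p[1],p[2]])
obs=[(c,p,m) for c,l in((d,T),(s,S)) for p,m in zip(pts,l) if m[0]==m[0]]
# jar ends (mid lid end / mid base end) & core ends, silhouette centre, top view
obs+=[(d,(-.083,.041,.046),(165+288/3.2,205+437/3.2)),(d,(-.083,-.041,.046),(165+457/3.2,205+445/3.2))]
for sel in(obs,[o for o in obs if o[0] is d],[o for o in obs if o[0] is s]):
    r=least_squares(lambda q:np.ravel([np.array(proj(c,W(q,p)))-m for c,p,m in sel]),[.5,0,0])
    print("rack",r.x,r.fun.round(1).tolist(),"jar",W(r.x,(-.083,.041,.046)),"jar at hollow",W(r.x,(.063,.041,.058)))
```

```text
rack [ 0.57576989 -0.05344162 -0.05222407] [-0.5, -0.7, -0.0, 1.1, -1.6, -1.6, 0.7, -1.0, -2.8, -1.6, -2.3, -0.3, -1.8, -0.0, 2.6, -1.9, 0.8, -1.8] jar [ 0.49502326 -0.00816489  0.046     ] jar at hollow [ 0.64082421 -0.01578614  0.058     ]
rack [ 0.57417437 -0.05292097 -0.05106456] [-0.9, 0.3, -0.4, 2.0, -1.9, -0.5, 0.4, -0.1, 2.3, -0.9, 0.6, -0.8] jar [ 0.49337529 -0.0077379   0.046     ] jar at hollow [ 0.63918498 -0.01519009  0.058     ]
rack [ 0.57974058 -0.0554866  -0.06304026] [0.0, -0.9, -0.1, 0.6, 0.1, 0.1] jar [ 0.49948839 -0.00933917  0.046     ] jar at hollow [ 0.64519838 -0.01853695  0.058     ]
```

The rack is at about (0.5755, -0.053) with yaw -0.051, and the jar is at about (0.494, -0.005) in the +y lane. The post is at about (0.67, 0.12), clear of the path. I'll move high to just outside the low rail, with the fingers about 20 mm apart and the tool's x axis along the lane.

Call:
play_rows([
  [195,-0.05,-0.035,0,-0.1],
  [195,-0.1,-0.07,0,-0.25],
  [195,-0.15,-0.105,0,-0.342],
  [195,-0.2,-0.14,0,-0.342],
  [195,-0.25,-0.175,0,-0.342],
  [195,-0.32,-0.22,0,-0.342],
  [195,-0.32,-0.22,0,-0.342],
  [195,-0.34,-0.28,0,-0.342],
  [195,-0.36,-0.34,0,-0.342],
  [195,-0.385,-0.4,0,-0.342],
  [195,-0.405,-0.46,0,-0.342],
  [195,-0.405,-0.46,0,-0.342],
], squeeze=20)

```text
t: 1.8
tcp_pos: [0.4371, -0.0062, 0.2534]
eef_rot: [[-0.998, 0.057, 0.0], [0.057, 0.998, -0.0], [-0.0, -0.0, -1.0]]
force: [1.2, 0.4, 0.3]
opening: 0.0198
grasp_force: 0.0
```

Call:
play_rows([
  [195,0,-0.001,0.05,0.005],
  [195,0,-0.001,0.1,0.005],
  [195,0,-0.001,0.14,0.005],
  [195,0,-0.001,0.17,0.005],
  [195,0,-0.001,0.19,0.005],
  [195,0,-0.001,0.19,0.005],
])

```text
t: 2.55
tcp_pos: [0.4369, -0.0032, 0.0624]
eef_rot: [[-0.998, 0.056, -0.002], [0.056, 0.998, 0.001], [0.002, 0.0, -1.0]]
force: [-0.9, 0.4, 1.0]
opening: 0.0198
grasp_force: 0.0
```

Run:
```python
from cell import bot
import cv2
s=bot.state(); print(s['t'],s['tcp_pos'],s['force'])
import numpy as np
a=bot.get_image("top")["image"][250:410,180:400]; b=bot.get_image("side")["image"][110:310,180:400]
f=lambda i:cv2.resize(i,(400,400*i.shape[0]//i.shape[1]),interpolation=cv2.INTER_CUBIC)
a,b=f(a),f(b); o=np.zeros((max(len(a),len(b)),800,3),np.uint8); o[:len(a),:400]=a;o[:len(b),400:]=b
cv2.imwrite("pics/near.png",o)
```

```text
2.55 [ 0.43688746 -0.0032447   0.06235589] [-0.85575246  0.38344518  0.96384874]
```

View pics/near.png

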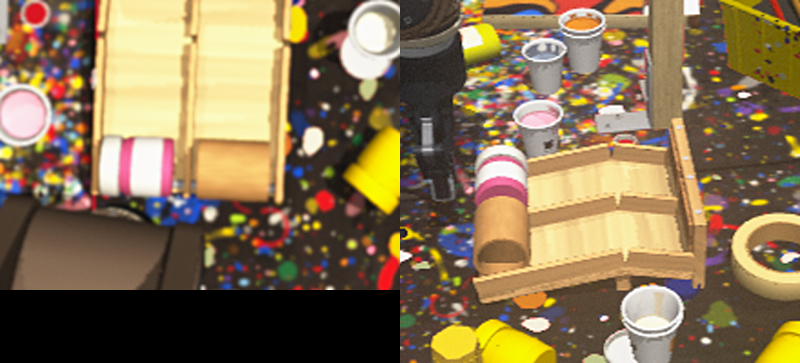

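The top half shows the gripper squared up behind the jar, and the side half shows the fingertips clear of the low rail. Now a slow push uphill (-x of the tool).

Call:
play_rows([
  [195,-0.006,0,0.006,0],
  [195,-0.012,0,0.006,0],
  [195,-0.017,0,0.006,0],
  [195,-0.022,0,0.006,0],
  [195,-0.027,0,0.006,0],
  [195,-0.032,0,0.005,0],
  [195,-0.038,0,0.004,0],
  [195,-0.044,0,0.003,0],
  [195,-0.05,0,0.002,0],
  [195,-0.056,0,0.001,0],
  [195,-0.062,0,0,0],
  [195,-0.068,0,-0.001,0],
])

```text
t: 4.15
tcp_pos: [0.5056, -0.0079, 0.0644]
eef_rot: [[-0.998, 0.057, 0.0], [0.057, 0.998, 0.0], [-0.0, 0.0, -1.0]]
force: [-2.2, -0.6, 0.0]
opening: 0.0202
grasp_force: 0.6
```

```bash
cat > look.py <<'E'
from cell import bot
import cv2,sys,numpy as np
s=bot.state(); print(s['t'],s['tcp_pos'],s['force'])
a=bot.get_image("top")["image"][210:370,180:400]; b=bot.get_image("side")["image"][110:310,180:400]
f=lambda i:cv2.resize(i,(400,400*i.shape[0]//i.shape[1]),interpolation=cv2.INTER_CUBIC)
a,b=f(a),f(b); o=np.zeros((max(len(a),len(b)),800,3),np.uint8); o[:len(a),:400]=a;o[:len(b),400:]=b
cv2.imwrite(sys.argv[1],o)
E
python3 look.py pics/mid.png
```

```text
4.15 [ 0.50558195 -0.00787068  0.06435769] [-2.21481601 -0.60986482  0.04749601]
```

View pics/mid.png

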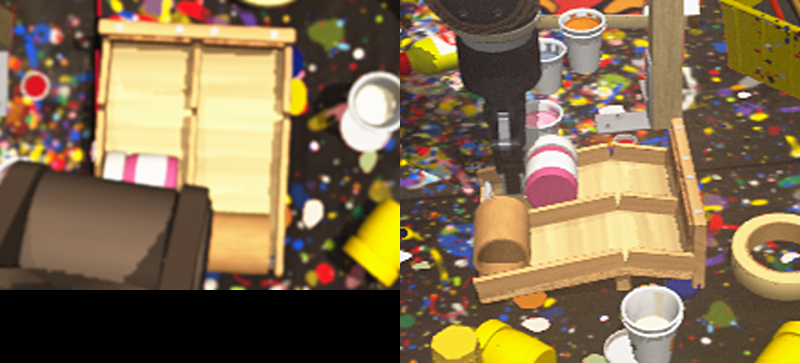

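The jar is rolling squarely up the lane (side half at (550,170)), and the core is untouched. I'll go on over the crest, slowing near it.

Call:
play_rows([
  [195,-0.006,0,-0.001,0],
  [195,-0.012,0,-0.002,0],
  [195,-0.018,0,-0.003,0],
  [195,-0.024,0,-0.004,0],
  [195,-0.03,0,-0.005,0],
  [195,-0.036,0,-0.006,0],
  [195,-0.042,0,-0.007,0],
  [195,-0.047,0,-0.008,0],
  [195,-0.052,0,-0.009,0],
  [195,-0.056,0,-0.01,0],
  [195,-0.06,0,-0.01,0],
  [195,-0.064,0,-0.01,0],
])

```text
t: 5.75
tcp_pos: [0.5696, -0.0116, 0.0743]
eef_rot: [[-0.998, 0.057, 0.001], [0.057, 0.998, -0.0], [-0.001, 0.0, -1.0]]
force: [-0.6, -0.4, 0.1]
opening: 0.0202
grasp_force: 0.1
```

Call:
play_rows([
  [195,-0.004,0,0,0],
  [195,-0.008,0,0,0],
  [195,-0.012,0,0,0],
  [195,-0.015,0,0,0],
  [195,-0.015,0,0,0],
  [195,-0.015,0,0,0],
])

```text
t: 6.5
tcp_pos: [0.5839, -0.0123, 0.0742]
eef_rot: [[-0.998, 0.057, -0.0], [0.057, 0.998, 0.0], [0.0, 0.0, -1.0]]
force: [-0.5, 0.7, 0.0]
opening: 0.0201
grasp_force: 0.0
```

```bash
python3 look.py pics/crest.png
```

```text
6.5 [ 0.58386881 -0.01229536  0.07423898] [-0.50357374  0.70039175  0.02248654]
```

View pics/crest.png

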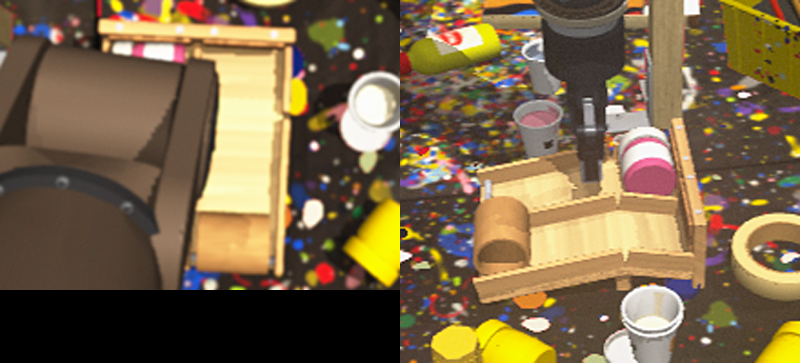

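The jar lies in the hollow against the end board (side half at (648,160)), with the fingers clear behind it. Retreating.

Call:
play_rows([
  [195,0.008,0,-0.005,0],
  [195,0.015,0,-0.02,0],
  [195,0.02,0,-0.05,0],
  [195,0.03,0,-0.09,0],
  [195,0.05,0,-0.13,0],
  [195,0.08,0,-0.16,0],
  [195,0.11,0,-0.18,0],
  [195,0.13,0,-0.18,0],
  [195,0.13,0,-0.18,0],
  [195,0.13,0,-0.18,0],
  [195,0.13,0,-0.18,0],
  [195,0.13,0,-0.18,0],
])

```text
t: 8.1
tcp_pos: [0.4545, -0.005, 0.254]
eef_rot: [[-0.998, 0.057, -0.001], [0.057, 0.998, 0.0], [0.001, 0.0, -1.0]]
force: [-0.6, -0.3, -1.0]
opening: 0.0203
grasp_force: 0.0
```

```bash
python3 look.py pics/end.png
```

```text
8.1 [ 0.45452991 -0.00501395  0.25398337] [-0.57322221 -0.31494123 -0.95585348]
```

View pics/end.png

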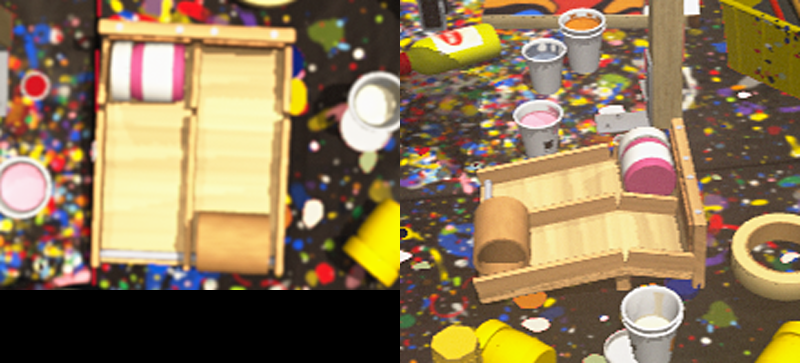

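The jar rests squarely against the stop (top half at (147,70)). The core, cups and tape are where they were, so I'm handing in.

```bash
python3 -c "
from cell import bot
print(bot.sign_off())"
```

```text
the job is handed in; nothing more can be done
None
```

The jar was rolled gently over the crest and rests in the hollow against the end stop; in the last pictures the core, cups and tape were where they started, and the job was handed in at about 8 s (no verdict was returned).

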